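Load a coil on the indexing turntable and hold its index plunger out

TASK

Set the coil plate onto the turntable: lower it over the two locating pins until it rests flush on the disc, without letting it drop, and let go of it. Then take the black knob of the sprung index plunger, pull it straight up as far as it goes so that its pin is clear of the hole in the disc, and hold it there: finish while still holding the knob up, with the plate still flush on the pins. Do not disturb the ruler, screwdriver and brass weight lying about.

Things in the scene. Friction and masses are not known exactly. Their poses are not given: they have to be found in the camera images.
- coil_plate: Loose white plastic plate 136 x 72 x 8 mm with an upright copper coil, diameter 50 mm, in its middle, 8 to 53 mm above the underside (two brass studs 5 mm higher). Two through holes, diameter 10 mm, at x = +50 and -50 mm. Origin: centre of the underside, z up. 0.26 to 0.44 kg; grip it by the coil. Starts flat on the bench; fits the pins either way round.
- turntable: Fixed turntable, does not turn: base diameter 200 mm, aluminium disc diameter 190 mm, top 34 mm above the bench. An aluminium bracket on its -y side, 30 mm wide in x (foot 50 mm), spans y = -126 to -68 mm over the rim, top 56 mm above the bench, and carries the plunger at x = 0, y = -82 mm. Origin: centre of the underside, on the bench, z up; yaw varies.
- seat (a point): Centre of the turntable disc's top face, midway between the two pins, 34 mm above the bench; axes as the turntable's. The plate's origin comes here when it is flush.
- pin_a (a point): Tip of the locating pin at x = +50 mm, y = 0 of the turntable, 48 mm above the bench. Steel pin, diameter 8 mm, standing 14 mm above the disc, the top 3.5 mm tapered.
- pin_b (a point): Tip of the other, equal locating pin, at x = -50 mm, y = 0 of the turntable, 48 mm above the bench.
- knob (a point): Black upright cylindrical pull knob of the index plunger, diameter 24 mm, 26 mm tall, straight sides. This point: centre of its underside, 70 mm above the bench at rest; below it a barrel of diameter 17 mm, 10 mm high, stands on the bracket. Moves only straight up, with joint plunger, and springs back when let go.
- plunger (a joint): Travel of the index plunger in m: 0 = pin home in its hole (start), 0.016 = fully up, against the stop. The spring pulls down with about 7.5 N at 0, rising to about 12.3 N at 0.016. The pin leaves the hole in the disc at 0.010.
- ruler: Loose wooden ruler with red edges, 30 x 300 x 4 mm (x, y, z), on the far part of the bench. Origin under its centre.
- screwdriver: Loose screwdriver about 170 mm long lying along its x, in the middle of the bench. Leave it alone.
- weight: Loose brass weight, diameter 40 mm, 42 mm tall, in the middle of the bench nearer the robot. Origin under its centre.
There are look-alikes about, which are no part of the job. Leave any brown or turquoise look-alike of the coil_plate alone.

How it is judged:
On the way, in this order (a step that is already met when the one before it is completed fails the run):
1. the coil plate is flush on the disc over both pins and let go, the plunger still home (horizontal distance between coil_plate and seat below 0.003 m and z of coil_plate in the frame of seat between -0.002 and 0.0015 m and angle between coil_plate's own z axis and vertical below 0.03 rad and angle between the x axis of coil_plate and the x axis of turntable, either way round below 0.06 rad and contact force between the fingers and coil_plate below 0.2 N and value of joint plunger below 0.004 m), for 0.2 s.
2. the plunger is pulled fully up by the fingers (value of joint plunger above 0.0135 m and contact force between the fingers and plunger above 2 N), for 0.3 s.
At the end, for the whole second after the job is handed in: Plate flush on the disc (origin within 3 mm sideways and 1.5 mm in height of the seat, tilt under 0.03 rad, long axis within 0.06 rad of the pins), at rest, untouched; the fingers hold the knob (over 2 N) with the plunger above 13.5 of its 16 mm, through the last second (all of step 2 and horizontal distance between coil_plate and seat below 0.003 m and z of coil_plate in the frame of seat between -0.002 and 0.0015 m and angle between coil_plate's own z axis and vertical below 0.03 rad and angle between the x axis of coil_plate and the x axis of turntable, either way round below 0.06 rad and linear speed of coil_plate below 0.02 m/s and contact force between each of the arm, the fingers and coil_plate below 0.2 N); the arm keeps its last pose, push and grip.
It fails at once if the coil plate is let go and falls (faster than 0.35 m/s with no finger on it) (linear speed of coil_plate above 0.35 m/s and contact force between the fingers and coil_plate below 0.05 N).
It fails at once if the ruler is moved by more than 30 mm (distance of ruler from where it was at the start of the episode above 0.03 m).
It fails at once if the screwdriver is moved by more than 30 mm (distance of screwdriver from where it was at the start of the episode above 0.03 m).
It fails at once if the weight is moved by more than 30 mm (distance of weight from where it was at the start of the episode above 0.03 m).
It also fails if it takes over 51 s, if anything falls off the work surface, if the arm or the gripper's body presses on something with over 40 N, if the wrist force passes 120 N, or if a joint passes its speed limit or range.

ROBOT

A 6-joint arm with a two-finger parallel gripper is mounted at the origin on the work surface. World frame = base frame: x ahead of the robot, y to its left, z up, the work surface at z = 0. Lengths are in m, angles in rad, forces in N, time in s.
With the tool pointing down it reaches from about 0.3 to 0.875 m from the base axis. Payload 6.4 kg.
Tool frame: the origin (TCP) lies on the centre line of the jaws, within the pads' length; the fingertips stand 25 mm ahead of it and the grasp point (between the pads) lies 6 mm ahead of it (ctrl.tip_reach is the distance from the TCP to the fingertips, in m); z points along the fingers, y is the line along which they close (so a half turn about z gives the same grasp; the last joint's range is limited). The gripper opens to 85 mm and grips with 20 to 120 N. Pads are 22 mm wide; open, the fingers measure 114 mm over their backs; the gripper's body (76 mm by 85 mm) begins 54 mm behind the grasp point. The pads swing forward as they close: fully open they stand 13 mm farther back than shut.
Start: joints at [1.085, 0.181, 1.607, -0, 1.354, -0.206], TCP at [0.159, 0.553, 0.256] pointing down, gripper open.
Joint ranges: [-2.99, 2.99], [-0.89, 2.07], [0.3, 2.58], [-1.14, 4.28], [0, 2.63], [-3.12, 3.12]. Speed limits (rad/s): [2.57, 2.57, 3.01, 3.14, 3.14, 3.14].

INTERFACE

Orientations are given as a unit quaternion [w, x, y, z].
In Python, from bench import ctrl gives the robot as it stands.
- The arm moves only by the tool servo_tool, never from a script. Its argument "motion" is a list that holds one entry, the list of rows, each a list of 5 numbers: the shift along the tool's x, y, z in cm, then the turn about the tool's z in degrees, then the closure, from -1 (fully open) to 1 (shut). In form: [[[dx, dy, dz, twist, claw], ...]]. A call has 1 to 5 rows; each row is the pose to reach, as a shift and turn from the pose commanded when the call began, along the tool's axes at that moment; what a row does not reach only later rows make up. A row lasts 1/10 s, in which the tool goes at most 50 mm and 8.59 degrees, less where a joint would pass 70% of its speed; a pose out of reach is approached as far as the arm can. A call with a gripper value outside its range is refused whole. The fingers move at their own pace and stop on an object; the grip force is fixed at half the most. Time passes only in rows, so rows that repeat a pose let the fingers close. It gives the time, the measured TCP pose, the force, the opening and the grip force at its end, in the units of the state.
- ctrl.get_obs(): the state, without advancing time (a new reading comes with each control period).
- ctrl.camera(name): name is "scene" or "top" or "wrist"; returns a dict with "pixels" (420x560x3 uint8, red, green, blue), "depth" (420x560 float32, m along the optical axis (not along the pixel's ray), 0 where there is no reading), "fx", "fy", "cx", "cy" (pixels), "R" (3x3) and "t" (3): a world point X has camera coordinates R X + t; the wrist camera has in their place "hand_eye" (4x4, takes a point from camera to tool coordinates, whose origin is the TCP and whose axes are the flange's). Camera axes: x right, y down, z forward; pixel columns grow to the right and rows downward; lengths in m; the calibration is good to about 2 mm. The wrist camera is an equidistant fisheye: a pixel r from the principal point sees the ray r / f radians off the axis. A picture is of the moment at which its call begins: read the wrist's pose just before it.
- ctrl.hand_in(): hands the job in; it is judged then, once.
The state is a dict: "time_s": time; "q": joint angles; "dq": joint speeds; "joint_efforts": joint torques, N m; "eef_pos": TCP position; "eef_rot": TCP orientation; "wrist_force": force on the tool from outside, world axes, zero at the start; "torque": the same for the moment, N m; "opening": opening from 0.0 (shut) to 1.0 (fully open); "grasp_force": force on a finger pad.
Only numpy, scipy, OpenCV 4.12 (cv2) and the standard library are available. Lean on these libraries where they do the work, as an engineer would, in place of code of your own. Each camera call takes 0.05 s, during which the arm holds its last target. There are 200 camera calls.

## Working session

There is one attempt and no reset: what is moved stays moved. The work goes in short steps, Python scripts to look and compute and a tool call to move; the robot and the scene stay as the last step left them, time stands still between calls to the robot, and variables do not carry over. Pictures are saved under pics/ and viewed, at most 10 in all, crops included, and the job is handed in when it is done.

Besides the shell and the picture viewer there is one more tool, called after "Call:" by a JSON object that holds its "api" and its "payload". servo_tool: Moves the arm, as the interface text tells. Its arguments: {"type":"object","properties":{"motion":{"type":"array"}},"required":["motion"]}

```bash
mkdir -p pics; ls; python3 - <<'E'
from bench import ctrl
import cv2,numpy as np
o=ctrl.get_obs();print(o['time_s'],o['eef_pos'],o['eef_rot'],o['opening'],o['wrist_force'])
for n in ("scene","top"):
    c=ctrl.camera(n);cv2.imwrite(f"pics/{n}0.png",c["pixels"][:,:,::-1]);np.savez(f"{n}0.npz",**c)
    print(n,c["fx"],c["cx"],c["cy"],c["R"],c["t"])
E
```

```text
pics
0.0 [0.15852069 0.55220019 0.25538542] [-2.99084548e-04  1.39419523e-01  9.90233029e-01 -8.09570621e-04] 0.9972121877880888 [ 0.19370922  1.23259808 -0.00707739]
scene 397.34178295228764 282.322527753342 208.09680595737618 [[-0.84623077  0.53281503  0.00127459]
 [ 0.41221105  0.65619635 -0.63205094]
 [-0.33760263 -0.53433555 -0.77492579]] [ 0.49961385 -0.14538258  1.01370322]
top 460.6401313587573 276.11403635948415 207.08500652503767 [[ 0.01333407 -0.99988618  0.00705946]
 [-0.97071136 -0.01463808 -0.23980237]
 [ 0.23987841 -0.00365516 -0.97079606]] [-0.04073286  0.56714511  0.81538511]
```

View pics/top0.png

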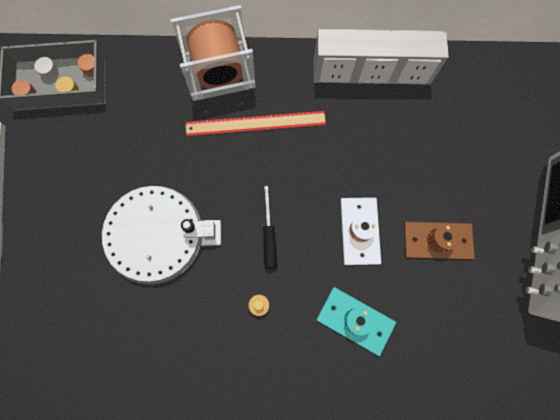

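View pics/scene0.png

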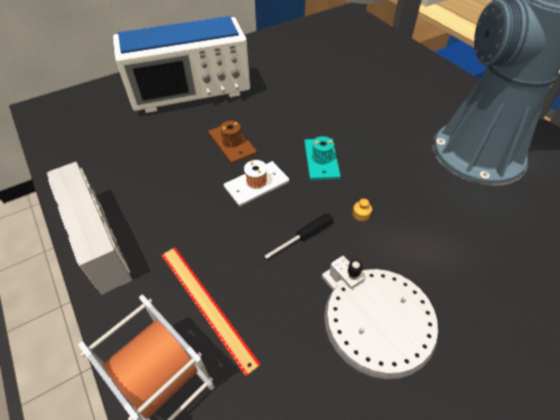

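The top view shows three candidate plates: white (361,231), brown (439,240) and turquoise (357,321). The white one with the copper coil fits the description. The turntable is at (152,233), with pins at about (151,208) and (149,258) and the knob at (188,226). I'll confirm with one crop and measure.

```bash
cat > h.py <<'E'
import numpy as np,cv2
def cloud(c):
    d=c["depth"];v,u=np.mgrid[:d.shape[0],:d.shape[1]]
    P=np.stack([(u-c["cx"])/c["fx"]*d,(v-c["cy"])/c["fy"]*d,d],-1)
    W=(P-c["t"])@c["R"]
    W[d<=0]=np.nan
    return W
def ray(c,uv,z):  # pixel -> world point on plane z
    uv=np.atleast_2d(uv).astype(float)
    r=np.c_[(uv[:,0]-c["cx"])/c["fx"],(uv[:,1]-c["cy"])/c["fy"],np.ones(len(uv))]@c["R"]
    o=-c["R"].T@c["t"]
    return o+r*((z-o[2])/r[:,2])[:,None]
E
python3 - <<'E'
from h import *
im=cv2.imread("pics/top0.png")
a=cv2.resize(im[190:275,320:405],(400,400),interpolation=cv2.INTER_CUBIC)
b=cv2.resize(im[180:290,95:230],(491,400),interpolation=cv2.INTER_CUBIC)
cv2.imwrite("pics/crop0.png",np.hstack([a,b])[:,:800])
for n,p,t in(("top",(361,231),(152,233)),("scene",(257,182),(382,320))):
    c=np.load(n+"0.npz");W=cloud(c);px=c["pixels"].astype(int)
    hsv=cv2.cvtColor(c["pixels"],cv2.COLOR_RGB2HSV)
    m=((hsv[...,1]<60)&(hsv[...,2]>130)).astype(np.uint8)
    v,u=np.mgrid[:420,:560]
    near=np.hypot(u-p[0],v-p[1])<60
    k=(m>0)&near&(abs(W[...,2]-.008)<.006)
    q=ray(c,np.c_[u[k],v[k]],.008)[:,:2]
    r=cv2.minAreaRect((q*1000).astype(np.float32));print(n,"plate",r,k.sum(),np.nanmedian(W[k],0))
    k=near&(W[...,2]>.045);print("coil",k.sum(),np.nanmean(W[k],0) if k.any() else 0)
    near=np.hypot(u-t[0],v-t[1])<75
    k=near&(abs(W[...,2]-.034)<.005)&(m>0)
    q=(ray(c,np.c_[u[k],v[k]],.034)[:,:2]*1000).astype(np.float32)
    print("disc",cv2.minEnclosingCircle(q),cv2.fitEllipse(cv2.convexHull(q)),np.nanmedian(W[k],0))
    k=near&(W[...,2]>.088)&(W[...,2]<.102);print("knob",k.sum(),np.nanmean(W[k],0))
    k=near&(W[...,2]>.041)&(W[...,2]<.052)
    nl,L,s,ce=cv2.connectedComponentsWithStats(k.astype(np.uint8))
    for i in range(1,nl): print(" pin?",ce[i],s[i,4],np.nanmean(W[L==i],0))
E
```

```text
top plate ((537.1439819335938, -204.66531372070312), (139.06593322753906, 74.75006866455078), 1.847481608390808) 1743 [ 0.51841653 -0.19948204  0.00892776]
coil 532 [ 0.53562174 -0.20478293  0.05423797]
disc ((522.0941772460938, 197.17637634277344), 110.57609558105469) ((522.3701782226562, 202.15701293945312), (185.9348907470703, 217.3145294189453), 7.165105819702148) [0.51666229 0.2159338  0.03480727]
knob 145 [0.52398831 0.13086439 0.09634998]
 pin? [150.  206.5] 16 [0.57072201 0.2153839  0.04644649]
 pin? [208.24242424 233.81818182] 33 [0.51791075 0.0982388  0.0462702 ]
 pin? [201. 225.] 1 [0.53406813 0.11240325 0.05145202]
 pin? [112. 226.] 1 [0.53154159 0.28790349 0.04142839]
 pin? [189. 237.] 3 [0.51035651 0.13446415 0.05033187]
 pin? [192.5 237. ] 2 [0.51043276 0.12769815 0.05045763]
 pin? [148.64285714 257.14285714] 14 [0.47084426 0.21013488 0.04629408]
scene plate ((536.75341796875, -199.69972229003906), (137.68360900878906, 75.67216491699219), 1.7978788614273071) 1013 [ 0.55670768 -0.19102541  0.00702188]
coil 419 [ 0.53186369 -0.23819974  0.05169884]
disc ((526.1150512695312, 200.86817932128906), 110.58611297607422) ((522.1954345703125, 208.76829528808594), (186.3177490234375, 210.38331604003906), 2.561330556869507) [0.5269733  0.22502732 0.03339309]
knob 153 [0.52648661 0.13580713 0.09454924]
 pin? [338. 260.] 1 [0.52410854 0.09123611 0.0519844 ]
 pin? [344.01282051 277.98717949] 78 [0.53609272 0.12564186 0.0474896 ]
 pin? [403.22222222 299.05555556] 18 [0.47196245 0.21435399 0.04500874]
 pin? [361.19047619 330.14285714] 21 [0.57158029 0.21906748 0.04528187]
```

View pics/crop0.png

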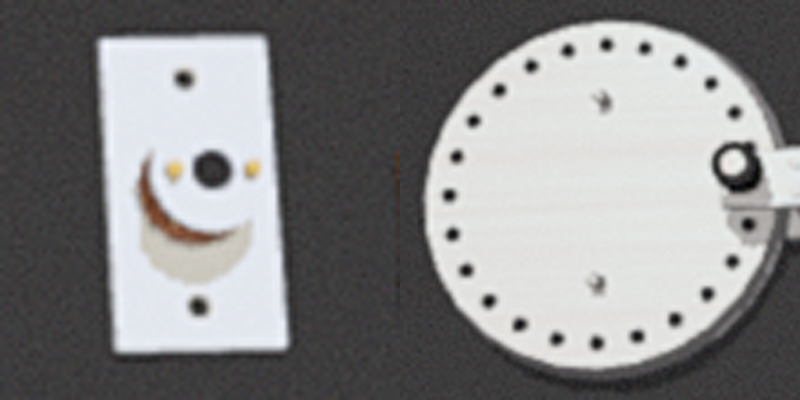

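The crop shows the white plate with its copper coil, holes at (184,78) and (198,306), and the pins clearly visible on the disc. I'll fly to above the turntable for a wrist-camera measurement.

Call:
{"api": "servo_tool", "payload": {"motion": [[[-8.8,-4.6,0,-8,-1],[-17.7,-9.2,0,-16,-1],[-26,-13.5,0,-19,-1],[-30,-15.5,0,-19,-1],[-34,-17.5,0,-19,-1]]]}}

```text
time_s: 0.6
eef_pos: [0.3375, 0.3831, 0.2561]
eef_rot: [-0.0, -0.026, 1.0, -0.0]
wrist_force: [1.0, 0.3, -0.1]
opening: 1.0
grasp_force: 0.0
```

Call:
{"api": "servo_tool", "payload": {"motion": [[[-3,-3.5,0,0,-1],[-6,-7,0,0,-1],[-9,-10.5,0,0,-1],[-12,-14,0,0,-1],[-13,-15,0,0,-1]]]}}

```text
time_s: 1.1
eef_pos: [0.4767, 0.2384, 0.256]
eef_rot: [0.0, -0.024, 1.0, -0.001]
wrist_force: [-0.4, 0.1, -0.4]
opening: 0.997
grasp_force: 0.0
```

```bash
python3 - <<'E'
from bench import ctrl
from h import *
o=ctrl.get_obs();c=ctrl.camera("wrist");print(o['time_s'],o['eef_pos'],o['eef_rot'],o['dq'])
np.savez("w1.npz",pos=o['eef_pos'],rot=o['eef_rot'],**c)
print({k:c[k] for k in("fx","fy","cx","cy","hand_eye")})
cv2.imwrite("pics/w1.png",c["pixels"][:,:,::-1]);print(np.percentile(c["depth"],[0,5,50,95]))
E
```

```text
1.1 [0.47665823 0.23838718 0.25598782] [ 1.64703626e-04 -2.39337784e-02  9.99713385e-01 -5.43003466e-04] [-0.17319959  0.10217448 -0.10224209  0.03104643  0.02501622 -0.17833042]
{'fx': 325.19226210127806, 'fy': 325.19226210127806, 'cx': 280.5268891583981, 'cy': 207.70942536885804, 'hand_eye': array([[ 6.13290529e-05, -9.66381878e-01, -2.57110993e-01,
         6.64996563e-02],
       [ 9.99998779e-01,  4.60738280e-04, -1.49320783e-03,
        -1.34232483e-03],
       [ 1.56146986e-03, -2.57110587e-01,  9.66380726e-01,
        -1.18655109e-01],
       [ 0.00000000e+00,  0.00000000e+00,  0.00000000e+00,
         1.00000000e+00]])}
[0.         0.05335554 0.34415814 0.42607852]
```

View pics/w1.png

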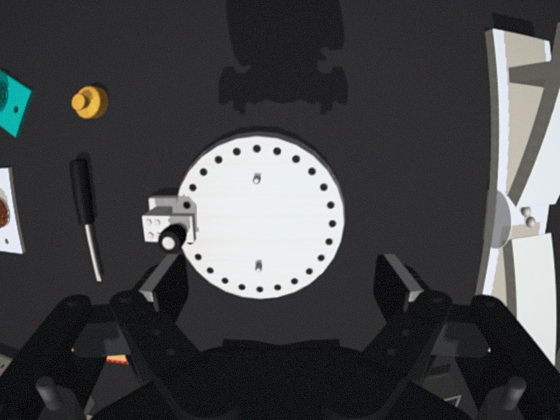

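The wrist view shows the disc centred at (260,217), pin tips at about (256,178) and (258,265), and the knob at (170,240). I'll fit the hole ring and pins for a precise seat pose.

```bash
cat >> h.py <<'E'
from scipy.spatial.transform import Rotation as Rn
def wpose(c):
    q=c["rot"];T=np.eye(4);T[:3,:3]=Rn.from_quat([q[1],q[2],q[3],q[0]]).as_matrix();T[:3,3]=c["pos"]
    return T@c["hand_eye"]
def wray(c,uv,z,tool=False):
    uv=np.atleast_2d(uv).astype(float);d=uv-[c["cx"],c["cy"]];r=np.hypot(*d.T);th=r/c["fx"]
    v=np.c_[d/np.maximum(r,1e-9)[:,None]*np.sin(th)[:,None],np.cos(th)]
    T=c["hand_eye"] if tool else wpose(c);v=v@T[:3,:3].T;o=T[:3,3]
    return o+v*((z-o[2])/v[:,2])[:,None]
def circ(p):
    A=np.c_[2*p,np.ones(len(p))];s=np.linalg.lstsq(A,(p**2).sum(1),rcond=None)[0]
    return s[:2],np.sqrt(s[2]+s[:2]@s[:2])
def disc(c,cen):
    g=cv2.cvtColor(c["pixels"],cv2.COLOR_RGB2GRAY)
    n,L,s,ce=cv2.connectedComponentsWithStats((g<110).astype(np.uint8))
    k=[i for i in range(1,n) if 8<s[i,4]<120]
    p=wray(c,ce[k],.034)[:,:2];
    for _ in range(6):
        r=np.hypot(*(p-cen).T);m=abs(r-np.median(r[(r>.07)&(r<.095)]))<.004;cen,R=circ(p[m])
    res=np.hypot(*(p[m]-cen).T)-R
    a=np.arctan2(*(p[m]-cen).T[::-1]);step=2*np.pi/24
    ph=np.angle(np.exp(1j*a*24).mean())/24
    return cen,R,m.sum(),res.std(),np.rad2deg(ph)
E
python3 - <<'E'
from h import *
c=dict(np.load("w1.npz"));print(disc(c,np.array([.521,.213])))
g=cv2.cvtColor(c["pixels"],cv2.COLOR_RGB2GRAY)
v,u=np.mgrid[:420,:560]
for p in((256,178),(258,265)):
    s=g[p[1]-10:p[1]+11,p[0]-8:p[0]+9];print(s[:, :].tolist() and "\n".join(" ".join("%3d"%x for x in r) for r in s))
cv2.imwrite
E
```

```text
(array([0.5199684 , 0.21299653]), np.float64(0.08227685046736427), np.int64(22), np.float64(0.00010536159261177836), np.float64(2.7780697119951996))
237 239 239 239 239 239 240 239 239 239 239 238 239 238 239 239 239
238 239 238 237 239 240 237 239 238 240 239 239 238 239 239 240 238
239 239 239 239 238 239 240 239 241 240 239 241 240 240 239 239 240
239 238 239 239 239 240 238 238 239 239 238 239 238 238 239 240 239
239 240 239 240 240 238 229 222 224 224 224 228 227 234 237 239 239
239 239 239 240 240 234 207 184 183 183 184 190 200 228 239 238 239
238 239 239 240 239 233 192 163 155 154 154 158 183 231 239 240 238
239 240 239 240 240 229 175 138 124 121 130 138 177 234 242 240 239
239 239 239 241 240 217 148 107  97  97 102 117 166 235 241 240 239
239 239 239 242 239 193 123 103 106 101  97  96 150 230 242 241 240
239 239 239 241 233 168 126 141 148 134 108  94 144 231 241 240 239
238 240 240 240 220 152 159 202 211 186 136 109 159 232 242 238 238
238 239 240 238 209 159 193 235 241 222 165 129 185 236 241 239 239
239 238 239 238 218 173 207 237 242 226 166 150 214 240 240 238 239
[... 1204 characters left out ...]
 198 235 241 239 238
238 238 239 239 234 179 110  91  98  96  90 122 208 238 239 237 238
238 239 239 238 230 168 113 110 114 110 100 133 213 239 240 240 238
239 239 240 239 225 162 131 151 163 147 119 144 222 239 240 239 239
240 239 240 240 225 178 168 211 223 196 151 167 226 239 241 239 239
239 239 239 239 231 204 208 233 237 219 174 194 233 240 240 239 239
239 239 239 240 237 227 225 234 232 217 206 225 237 240 239 239 238
239 239 238 240 239 236 235 234 234 230 233 237 239 239 238 239 239
238 238 238 238 239 238 237 238 238 237 240 239 238 238 239 238 238
237 238 237 239 238 239 239 238 239 237 238 239 238 238 239 238 239
238 238 238 237 238 239 238 237 239 239 238 237 238 239 238 238 238
```

Call:
{"api": "servo_tool", "payload": {"motion": [[[0,0,0,0,-1],[0,0,0,0,-1],[0,0,0,0,-1]]]}}

```text
time_s: 1.45
eef_pos: [0.4732, 0.2428, 0.2562]
eef_rot: [-0.0, -0.027, 1.0, 0.0]
wrist_force: [-0.2, -0.2, -0.7]
opening: 1.004
grasp_force: 0.0
```

```bash
cat > snap.py <<'E'
from bench import ctrl
from h import *
import sys
def snap(n):
    o=ctrl.get_obs();c=ctrl.camera("wrist");print(o['time_s'],np.round(o['eef_pos'],5),np.round(o['eef_rot'],5),np.abs(o['dq']).max().round(4))
    np.savez(n+".npz",pos=o['eef_pos'],rot=o['eef_rot'],**c)
    cv2.imwrite(f"pics/{n}.png",c["pixels"][:,:,::-1])
    return dict(np.load(n+".npz"))
E
python3 - <<'E'
from snap import *
c=snap("w2");print(disc(c,np.array([.521,.213])))
E
```

```text
1.45 [0.47324 0.24279 0.25617] [-2.9000e-04 -2.6850e-02  9.9964e-01  8.0000e-05] 0.0034
(array([0.51945886, 0.21343023]), np.float64(0.0822518959345578), np.int64(22), np.float64(0.00012302299845475215), np.float64(2.7904898611853333))
```

Call:
{"api": "servo_tool", "payload": {"motion": [[[0,-4.5,0,0,-1],[0,-9,0,0,-1],[0,-13.5,0,0,-1],[0,-18,0,0,-1],[0,-22.5,0,0,-1]]]}}

```text
time_s: 2.0
eef_pos: [0.4856, 0.0164, 0.2566]
eef_rot: [0.0, -0.027, 1.0, -0.0]
wrist_force: [1.0, 0.0, 0.5]
opening: 1.001
grasp_force: 0.0
```

Call:
{"api": "servo_tool", "payload": {"motion": [[[0,-4.5,0,0,-1],[0,-9,0,0,-1],[0,-13.5,0,0,-1],[0,-18,0,0,-1],[0,-22,0,0,-1]]]}}

```text
time_s: 2.5
eef_pos: [0.4974, -0.2039, 0.2566]
eef_rot: [0.0, -0.026, 1.0, -0.0]
wrist_force: [0.5, 0.9, 1.0]
opening: 1.004
grasp_force: 0.0
```

Call:
{"api": "servo_tool", "payload": {"motion": [[[0,0,0,0,-1],[0,0,0,0,-1],[0,0,0,0,-1]]]}}

```text
time_s: 2.8
eef_pos: [0.4974, -0.2012, 0.2562]
eef_rot: [-0.0, -0.027, 1.0, 0.0]
wrist_force: [0.1, 0.7, 1.0]
opening: 1.001
grasp_force: 0.0
```

```bash
python3 - <<'E'
from snap import *
c=snap("w3")
g=cv2.cvtColor(c["pixels"],cv2.COLOR_RGB2GRAY)
n,L,s,ce=cv2.connectedComponentsWithStats((g<110).astype(np.uint8))
for i in range(1,n):
    if 8<s[i,4]<400: print(ce[i].round(1),s[i,4],wray(c,ce[i],.008)[0].round(4))
E
```

```text
2.8 [ 0.49737 -0.2012   0.25617] [-1.5000e-04 -2.6660e-02  9.9964e-01  3.5000e-04] 0.0108
[259.3  36. ] 75 [ 0.3313 -0.2356  0.008 ]
[299.9  49.1] 263 [ 0.3448 -0.1895  0.008 ]
[293.7  72.9] 213 [ 0.3731 -0.1949  0.008 ]
[335.4  81.6] 77 [ 0.3793 -0.1477  0.008 ]
[455.1  99.3] 32 [0.3797 0.0051 0.008 ]
[  9.3 114.8] 211 [ 0.4098 -0.603   0.008 ]
[  5.8 148.5] 190 [ 0.4593 -0.614   0.008 ]
[277.4 169.9] 33 [ 0.4842 -0.2072  0.008 ]
[551.3 171.8] 10 [0.4515 0.1988 0.008 ]
[  3.9 180.9] 158 [ 0.5087 -0.625   0.008 ]
[132.2 183.8] 16 [ 0.5078 -0.3855  0.008 ]
[111.6 189.4] 49 [ 0.516  -0.4161  0.008 ]
[185.9 194. ] 68 [ 0.5177 -0.3144  0.008 ]
[534.7 192.4] 9 [0.4855 0.1678 0.008 ]
[132.  201.5] 221 [ 0.5304 -0.387   0.008 ]
[276.6 199.4] 145 [ 0.5187 -0.2064  0.008 ]
[528.5 206.5] 16 [0.5072 0.16   0.008 ]
[276.1 224.4] 173 [ 0.5492 -0.2054  0.008 ]
[544.7 231.6] 354 [0.5448 0.2119 0.008 ]
[513.3 243.6] 33 [0.5648 0.1451 0.008 ]
[276.  251.3] 21 [ 0.5836 -0.2039  0.008 ]
[554.4 252.8] 11 [0.581  0.2534 0.008 ]
```

View pics/w3.png

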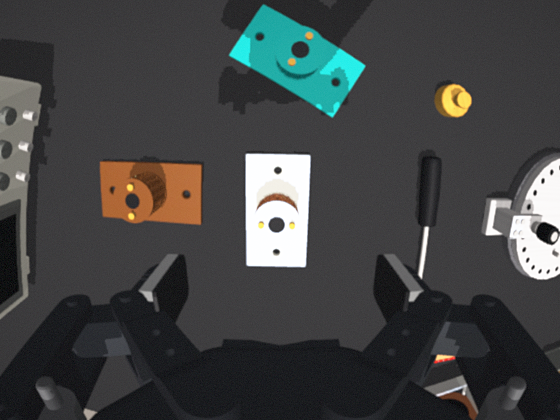

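The view shows the white plate between the open fingers, with holes at (277,170) and (276,251). Its centre is about (0.534, -0.2056) with yaw 1.9°. Next I'll centre over it and descend.

Call:
{"api": "servo_tool", "payload": {"motion": [[[-2,-0.4,3,1.1,-1],[-3.6,-0.6,6,1.1,-1],[-3.6,-0.6,10,1.1,-1],[-3.6,-0.6,13,1.1,-1],[-3.6,-0.6,13,1.1,-1]]]}}

```text
time_s: 3.35
eef_pos: [0.5308, -0.2034, 0.1217]
eef_rot: [-0.004, -0.017, 1.0, 0.003]
wrist_force: [-0.2, 0.6, -0.3]
opening: 0.999
grasp_force: 0.0
```

```bash
python3 - <<'E'
from snap import *
c=snap("w4")
g=cv2.cvtColor(c["pixels"],cv2.COLOR_RGB2GRAY)
n,L,s,ce=cv2.connectedComponentsWithStats((g<110).astype(np.uint8))
for i in range(1,n):
    if 8<s[i,4]<900 and abs(ce[i][0]-280)<40: print(ce[i].round(1),s[i,4],wray(c,ce[i],.008)[0].round(4),wray(c,ce[i],.053)[0].round(4))
E
```

```text
3.35 [ 0.53085 -0.20335  0.12172] [-0.00389 -0.0174   0.99984  0.00265] 0.0631
[279.  152.2] 131 [ 0.4845 -0.2072  0.008 ] [ 0.4808 -0.2073  0.053 ]
[278.7 198.8] 506 [ 0.5186 -0.2062  0.008 ] [ 0.5083 -0.2065  0.053 ]
[279.  241.3] 561 [ 0.5518 -0.2049  0.008 ] [ 0.5351 -0.2054  0.053 ]
[252.9 237.7] 10 [ 0.5496 -0.2248  0.008 ] [ 0.5334 -0.2215  0.053 ]
[304.2 238.1] 13 [ 0.5486 -0.1858  0.008 ] [ 0.5325 -0.19    0.053 ]
[278.6 280. ] 28 [ 0.585  -0.2041  0.008 ] [ 0.5618 -0.2048  0.053 ]
```

View pics/w4.png

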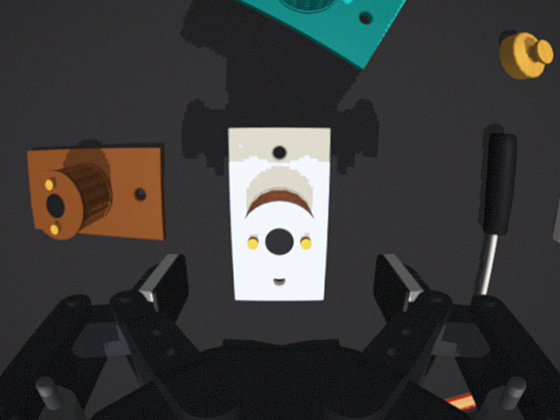

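The coil (279,241) sits midway between the fingers. Descending to grip height, then closing.

Call:
{"api": "servo_tool", "payload": {"motion": [[[0,0,3,0,-1],[0,0,6,0,-1],[0,0,8,0,-1],[0,0,8.9,0,-1],[0,0,8.9,0,-1]]]}}

```text
time_s: 3.9
eef_pos: [0.5341, -0.2067, 0.0381]
eef_rot: [0.0, -0.017, 1.0, -0.0]
wrist_force: [-0.3, 0.1, 0.2]
opening: 0.999
grasp_force: 0.0
```

Call:
{"api": "servo_tool", "payload": {"motion": [[[0,0,0,0,-1],[0,0,0,0,1],[0,0,0,0,1],[0,0,0,0,1],[0,0,0,0,1]]]}}

```text
time_s: 4.4
eef_pos: [0.5343, -0.2069, 0.0387]
eef_rot: [0.001, -0.016, 1.0, -0.0]
wrist_force: [-1.8, 2.2, 7.3]
opening: 0.576
grasp_force: 61.8
```

Call:
{"api": "servo_tool", "payload": {"motion": [[[0,0,0,0,1],[0,0,0,0,1],[0,0,0,0,1],[0,0,0,0,1],[0,0,0,0,1]]]}}

```text
time_s: 4.9
eef_pos: [0.5344, -0.2069, 0.0387]
eef_rot: [0.001, -0.016, 1.0, -0.0]
wrist_force: [-0.7, 3.2, 7.8]
opening: 0.574
grasp_force: 61.8
```

Call:
{"api": "servo_tool", "payload": {"motion": [[[0,0,-1,0,1],[0,0,-3,0,1],[0,0,-6,0,1],[0,0,-9,0,1],[0,0,-11,0,1]]]}}

```text
time_s: 5.4
eef_pos: [0.5339, -0.2072, 0.1496]
eef_rot: [0.001, -0.016, 1.0, -0.001]
wrist_force: [0.7, -0.1, -4.1]
opening: 0.569
grasp_force: 62.8
```

Call:
{"api": "servo_tool", "payload": {"motion": [[[0,0,0,0,1],[0,0,0,0,1],[0,0,0,0,1]]]}}

```text
time_s: 5.7
eef_pos: [0.5324, -0.2062, 0.1454]
eef_rot: [-0.001, -0.016, 1.0, 0.001]
wrist_force: [-0.7, -0.2, -4.7]
opening: 0.57
grasp_force: 62.8
```

```bash
python3 - <<'E'
from snap import *
print(ctrl.get_obs()["wrist_force"],ctrl.get_obs()["torque"])
c=snap("w5")
g=cv2.cvtColor(c["pixels"],cv2.COLOR_RGB2GRAY)
n,L,s,ce=cv2.connectedComponentsWithStats((g<110).astype(np.uint8))
for i in range(1,n):
    if 8<s[i,4]<900 and abs(ce[i][0]-280)<60: print(ce[i].round(1),s[i,4],[wray(c,ce[i],z,True)[0].round(4) for z in (.029,)])
E
```

```text
[-0.65894198 -0.24180312 -4.74665737] [ 0.00028181  0.01340767 -0.00985625]
5.7 [ 0.5324  -0.20617  0.14541] [-1.4300e-03 -1.6290e-02  9.9987e-01  9.1000e-04] 0.0113
[280.5 158.5] 292 [array([ 0.0504, -0.0016,  0.029 ])]
[238.1 306.5] 89 [array([-0.0273, -0.0242,  0.029 ])]
[322.7 306.5] 87 [array([-0.0272,  0.0209,  0.029 ])]
```

View pics/w5.png

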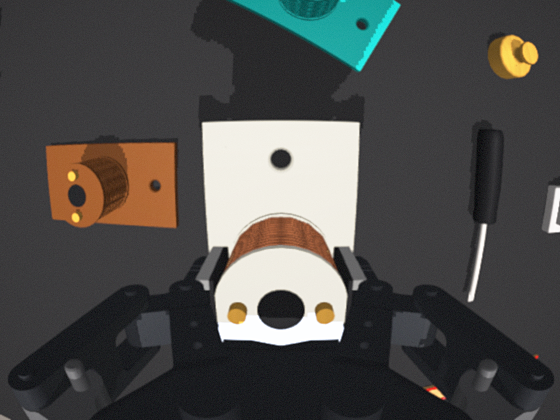

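The plate is gripped, with the near hole at (281,158) and near corners at (202,122) and (360,121). Measuring the plate's pose in the tool frame.

```bash
cat >> h.py <<'E'
def held(c,z):
    g=cv2.cvtColor(c["pixels"],cv2.COLOR_RGB2GRAY);out={}
    b=cv2.connectedComponentsWithStats((g<110).astype(np.uint8))
    i=[i for i in range(1,b[0]) if 60<b[2][i,4]<900 and abs(b[3][i]-[281,160]).max()<25][0]
    out["hole"]=wray(c,b[3][i],z,True)[0,:2]
    def sub(a):   # subpixel rising crossing of level 130
        k=np.argmax(a>130);return k-1+(130-a[k-1])/(float(a[k])-a[k-1])
    f=g.astype(float)
    e=np.array([(u,100+sub(f[100:150,u])) for u in range(215,350,3)]);p=wray(c,e,z,True)[:,:2]
    a,b0=np.polyfit(p[:,1],p[:,0],1);out["near edge: x at y=0, slope deg"]=(b0,np.rad2deg(np.arctan(a)))
    l=np.array([(180+sub(f[v,180:260]),v) for v in range(135,215,3)]);p=wray(c,l,z,True)[:,:2];A=np.polyfit(p[:,0],p[:,1],1)
    r=np.array([(390-sub(f[v,390:310:-1]),v) for v in range(135,215,3)]);p=wray(c,r,z,True)[:,:2];B=np.polyfit(p[:,0],p[:,1],1)
    out["sides y at x=0.03, slopes deg"]=(np.polyval(A,.03),np.polyval(B,.03),np.rad2deg(A[0]),np.rad2deg(B[0]))
    return out
E
python3 - <<'E'
from h import *
c=dict(np.load("w5.npz"))
for z in(.029,.0307,.033):print(z,held(c,z))
E
```

```text
0.029 {'hole': array([ 0.05036392, -0.00160429]), 'near edge: x at y=0, slope deg': (np.float64(0.06798188783251163), np.float64(0.00011245847765241434)), 'sides y at x=0.03, slopes deg': (np.float64(-0.03778592395655969), np.float64(0.03453696969884778), np.float64(-0.04982275374824641), np.float64(-0.10993822739460787))}
0.0307 {'hole': array([ 0.05017834, -0.0016071 ]), 'near edge: x at y=0, slope deg': (np.float64(0.06799915418184829), np.float64(0.00011245847766531107)), 'sides y at x=0.03, slopes deg': (np.float64(-0.03820566587063024), np.float64(0.03494946511031983), np.float64(-0.04982275374821965), np.float64(-0.10993822739464108))}
0.033 {'hole': array([ 0.04992727, -0.00161089]), 'near edge: x at y=0, slope deg': (np.float64(0.06802251453683324), np.float64(0.00011245847764118881)), 'sides y at x=0.03, slopes deg': (np.float64(-0.03877355198966683), np.float64(0.03550754713760554), np.float64(-0.04982275374825019), np.float64(-0.10993822739459025))}
```

Plate in tool: x about 0, y -1.6 mm as seen by this camera, yaw about 0. Carrying it over the turntable.

Call:
{"api": "servo_tool", "payload": {"motion": [[[0,1.5,-2,0,1],[0,5,-4,0,1],[0,9,-4,-0.9,1],[0,13,-4,-0.9,1],[0,17,-4,-0.9,1]]]}}

```text
time_s: 6.25
eef_pos: [0.5271, -0.0354, 0.186]
eef_rot: [-0.001, -0.024, 1.0, 0.0]
wrist_force: [-0.2, -0.4, -4.3]
opening: 0.573
grasp_force: 63.4
```

Call:
{"api": "servo_tool", "payload": {"motion": [[[0,4,0,0,1],[0,8,0,0,1],[0,12,0,0,1],[0,16,0,0,1],[0,20,0,0,1]]]}}

```text
time_s: 6.75
eef_pos: [0.5173, 0.1643, 0.1858]
eef_rot: [-0.001, -0.024, 1.0, -0.0]
wrist_force: [0.7, -0.9, -3.6]
opening: 0.574
grasp_force: 63.4
```

Call:
{"api": "servo_tool", "payload": {"motion": [[[0,3,0,0,1],[0,4.5,0,0,1],[0,5,0,0,1],[0,5,0,0,1],[0,5,0,0,1]]]}}

```text
time_s: 7.25
eef_pos: [0.516, 0.2115, 0.1869]
eef_rot: [-0.0, -0.024, 1.0, -0.0]
wrist_force: [-0.1, -0.5, -4.0]
opening: 0.574
grasp_force: 63.6
```

Call:
{"api": "servo_tool", "payload": {"motion": [[[-0.37,0.33,1,0,1],[-0.37,0.33,3,0,1],[-0.37,0.33,5,0,1],[-0.37,0.33,6.7,0,1],[-0.37,0.33,6.7,0,1]]]}}

```text
time_s: 7.75
eef_pos: [0.5176, 0.2149, 0.117]
eef_rot: [-0.003, -0.023, 1.0, -0.001]
wrist_force: [0.7, -0.2, -4.5]
opening: 0.576
grasp_force: 63.5
```

Call:
{"api": "servo_tool", "payload": {"motion": [[[0,0,0,0,1],[0,0,0,0,1],[0,0,0,0,1]]]}}

```text
time_s: 8.05
eef_pos: [0.5205, 0.2162, 0.1215]
eef_rot: [0.001, -0.024, 1.0, 0.0]
wrist_force: [-0.5, -0.2, -4.3]
opening: 0.572
grasp_force: 63.5
```

```bash
python3 - <<'E'
from snap import *
c=snap("w6")
try: print(disc(c,np.array([.5195,.2134])))
except Exception as e: print(e)
try: print(held(c,.0307))
except Exception as e: print(e)
im=cv2.imread("pics/w6.png");cv2.imwrite("pics/c6.png",np.hstack([im[60:360,100:500],cv2.resize(im[125:195,235:328],(400,300),interpolation=cv2.INTER_CUBIC)]))
E
```

```text
8.05 [0.52046 0.21624 0.12149] [ 1.1000e-03 -2.4030e-02  9.9971e-01  1.7000e-04] 0.004
(array([0.51961597, 0.21370149]), np.float64(0.08243080328406556), np.int64(6), np.float64(4.2211600089238296e-05), np.float64(2.8167588892031934))
list index out of range
```

View pics/c6.png

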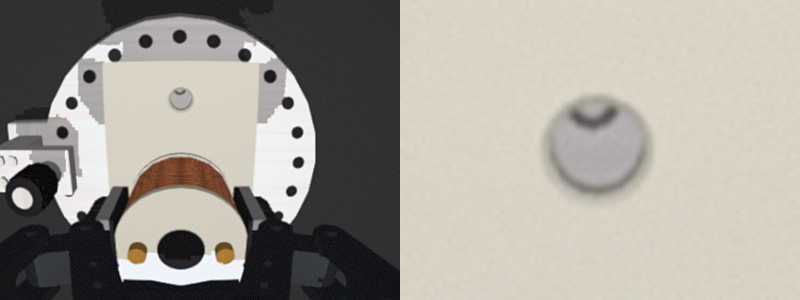

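The plate's near hole shows the pin tip in it, slightly off-centre towards the robot. Ring-hole measurement says to shift +0.9 mm in tool x and -0.9 mm in tool y. I'll do that and go down to just above the pins.

Call:
{"api": "servo_tool", "payload": {"motion": [[[0.09,-0.09,0.5,0,1],[0.09,-0.09,1.2,0,1],[0.09,-0.09,2,0,1],[0.09,-0.09,2.7,0,1],[0.09,-0.09,3,0,1]]]}}

```text
time_s: 8.6
eef_pos: [0.5178, 0.2151, 0.0888]
eef_rot: [-0.001, -0.024, 1.0, -0.0]
wrist_force: [-0.5, 0.5, -3.9]
opening: 0.572
grasp_force: 63.5
```

Call:
{"api": "servo_tool", "payload": {"motion": [[[0,0,0,0,1],[0,0,0,0,1],[0,0,0,0,1]]]}}

```text
time_s: 8.9
eef_pos: [0.519, 0.2154, 0.0907]
eef_rot: [0.0, -0.024, 1.0, 0.0]
wrist_force: [-0.0, 0.5, -4.3]
opening: 0.572
grasp_force: 63.5
```

```bash
python3 - <<'E'
from snap import *
c=snap("w7")
try: print(disc(c,np.array([.5195,.2134])))
except Exception as e: print(e)
im=cv2.imread("pics/w7.png");cv2.imwrite("pics/c7.png",cv2.resize(im[140:180,255:308],(795,600),interpolation=cv2.INTER_CUBIC))
T=np.linalg.inv(c["hand_eye"])
def proj(p):
    q=T[:3,:3]@p+T[:3,3];th=np.arctan2(np.hypot(*q[:2]),q[2]);return q[:2]/np.hypot(*q[:2])*th*c["fx"]+[c["cx"],c["cy"]]
zt=c["pos"][2]
print("pin tip if concentric",proj(np.array([.0502,-.0016,zt-.048])),"hole top",proj(np.array([.0502,-.0016,.0307])),"bottom",proj(np.array([.0502,-.0016,.0387])))
E
```

```text
8.9 [0.519   0.21536 0.09065] [ 3.3000e-04 -2.4150e-02  9.9971e-01  5.0000e-05] 0.0035
(array([0., 0.]), np.float64(0.0), np.int64(0), np.float64(nan), np.float64(nan))
pin tip if concentric [280.50922734 155.89824297] hole top [280.46730267 158.49883885] bottom [280.4960601  156.71476582]
  return _methods._mean(a, axis=axis, dtype=dtype,
  ret = ret.dtype.type(ret / rcount)
h.py:34: RuntimeWarning: Mean of empty slice.
  ph=np.angle(np.exp(1j*a*24).mean())/24
  ret = _var(a, axis=axis, dtype=dtype, out=out, ddof=ddof,
  arrmean = um.true_divide(arrmean, div, out=arrmean,
  ret = ret.dtype.type(ret / rcount)
```

View pics/c7.png

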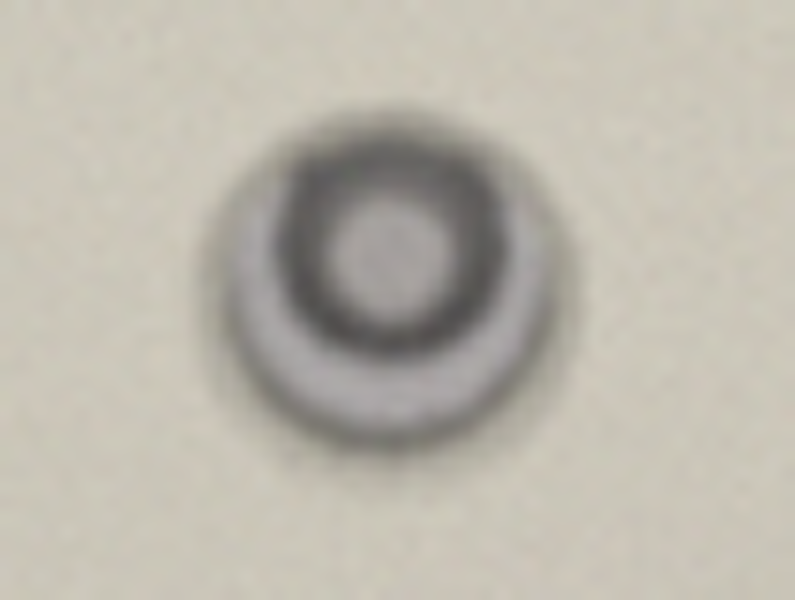

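Pin tip at (280.6,156.3) in the hole. Concentric would be (280.5,155.9), so it is aligned within 0.2 mm. Lowering gently.

Call:
{"api": "servo_tool", "payload": {"motion": [[[0,0,0.3,0,1],[0,0,0.6,0,1],[0,0,0.9,0,1],[0,0,1.2,0,1],[0,0,1.4,0,1]]]}}

```text
time_s: 9.45
eef_pos: [0.5184, 0.2152, 0.0758]
eef_rot: [-0.0, -0.024, 1.0, -0.0]
wrist_force: [0.7, 0.5, -3.7]
opening: 0.571
grasp_force: 63.5
```

Call:
{"api": "servo_tool", "payload": {"motion": [[[0,0,0,0,1],[0,0,0,0,1]]]}}

```text
time_s: 9.65
eef_pos: [0.5187, 0.2153, 0.0763]
eef_rot: [-0.0, -0.024, 1.0, -0.0]
wrist_force: [0.8, 0.3, -4.8]
opening: 0.571
grasp_force: 63.5
```

Call:
{"api": "servo_tool", "payload": {"motion": [[[0,0,0.1,0,1],[0,0,0.2,0,1],[0,0,0.3,0,1],[0,0,0.33,0,1],[0,0,0.33,0,1]]]}}

```text
time_s: 10.15
eef_pos: [0.5186, 0.2153, 0.0729]
eef_rot: [-0.0, -0.024, 1.0, -0.0]
wrist_force: [0.4, -0.2, -5.0]
opening: 0.575
grasp_force: 63.5
```

Call:
{"api": "servo_tool", "payload": {"motion": [[[0,0,0.03,0,1],[0,0,0.05,0,1],[0,0,0.05,0,1],[0,0,0.05,0,1]]]}}

```text
time_s: 10.55
eef_pos: [0.5187, 0.2153, 0.0727]
eef_rot: [0.0, -0.024, 1.0, 0.0]
wrist_force: [-2.4, -0.7, -0.9]
opening: 0.572
grasp_force: 63.6
```

Call:
{"api": "servo_tool", "payload": {"motion": [[[0,0,0.03,0,1],[0,0,0.06,0,1],[0,0,0.06,0,1],[0,0,0.06,0,1]]]}}

```text
time_s: 10.95
eef_pos: [0.5187, 0.2153, 0.0727]
eef_rot: [0.0, -0.024, 1.0, -0.0]
wrist_force: [-4.9, -0.5, 4.8]
opening: 0.574
grasp_force: 64.1
```

Seated: z has stopped and force is rising. Releasing.

Call:
{"api": "servo_tool", "payload": {"motion": [[[0,0,0,0,-0.3],[0,0,0,0,-0.5],[0,0,0,0,-0.7],[0,0,0,0,-0.7],[0,0,0,0,-0.7]]]}}

```text
time_s: 11.45
eef_pos: [0.5188, 0.2153, 0.0719]
eef_rot: [0.0, -0.024, 1.0, 0.0]
wrist_force: [0.5, -0.4, 0.4]
opening: 0.847
grasp_force: 0.0
```

Call:
{"api": "servo_tool", "payload": {"motion": [[[0,0,-1,0,-0.7],[0,0,-3,0,-0.7],[0,0,-6,0,-0.7],[0,0,-9,0,-0.7],[0,0,-12,0,-0.7]]]}}

```text
time_s: 11.95
eef_pos: [0.5187, 0.2153, 0.1938]
eef_rot: [0.0, -0.024, 1.0, 0.0]
wrist_force: [0.9, 0.3, -0.6]
opening: 0.847
grasp_force: 0.0
```

Call:
{"api": "servo_tool", "payload": {"motion": [[[4,0,0,0,-0.7],[6,0,0,0,-0.7],[6,0,0,0,-0.7],[6,0,0,0,-0.7],[6,0,0,0,-0.7]]]}}

```text
time_s: 12.45
eef_pos: [0.4597, 0.2124, 0.1925]
eef_rot: [0.001, -0.024, 1.0, 0.0]
wrist_force: [1.3, -0.8, -0.3]
opening: 0.849
grasp_force: 0.0
```

```bash
python3 - <<'E'
from snap import *
c=snap("w8")
print(disc(c,np.array([.5195,.2134])))
d=c["depth"];im=cv2.imread("pics/w8.png");print(ctrl.get_obs()["wrist_force"])
E
```

```text
12.45 [0.45973 0.21239 0.19249] [ 6.7000e-04 -2.4040e-02  9.9971e-01  7.0000e-05] 0.0115
(array([0.51960978, 0.21359844]), np.float64(0.0823111856777662), np.int64(20), np.float64(0.00010310404470437006), np.float64(2.7767478154164444))
[-0.14619511 -0.3397725  -0.63376677]
```

View pics/w8.png

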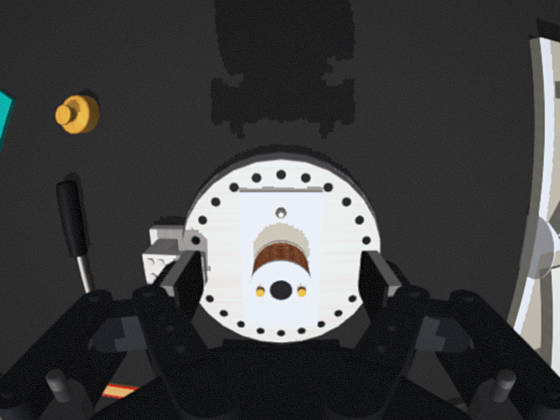

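The plate sits flat on the disc with a pin showing through the near hole (281,213). All ten views are used, so from here I go by numbers: check flushness by depth, locate the knob, and read the last joint.

```bash
python3 - <<'E'
from snap import *
print(ctrl.get_obs()["q"])
c=ctrl.camera("top");W=cloud(c);hsv=cv2.cvtColor(c["pixels"],cv2.COLOR_RGB2HSV)
w=dict(np.load("w8.npz"))
# plate plane in wrist depth
d=w["depth"];v,u=np.mgrid[:420,:560];uv=np.c_[u.ravel(),v.ravel()];dd=uv-[w["cx"],w["cy"]];r=np.hypot(*dd.T);th=r/w["fx"]
P=np.c_[dd/np.maximum(r,1e-9)[:,None]*np.tan(th)[:,None],np.ones(len(uv))]*d.ravel()[:,None]
T=wpose(w);P=(P@T[:3,:3].T+T[:3,3]).reshape(420,560,3)
for name,s in(("near",np.s_[195:205,245:318]),("left",np.s_[215:290,243:249]),("right",np.s_[215:290,313:318]),("far",np.s_[304:308,245:315]),("discL",np.s_[215:280,212:232]),("discR",np.s_[230:280,330:348])):
    print(name,np.nanmedian(P[s].reshape(-1,3),0).round(4))
g=cv2.cvtColor(w["pixels"],cv2.COLOR_RGB2GRAY)
b=cv2.connectedComponentsWithStats((g[200:230,268:295]<190).astype(np.uint8));print("pin/hole",[(b[3][i]+[268,200],b[2][i,4],wray(w,b[3][i]+[268,200],.042)[0]) for i in range(1,b[0]) if b[2][i,4]>10])
k=np.hypot(W[...,0]-.5236,W[...,1]-.132)<.03
for a in((.085,.105),):
    m=k&(W[...,2]>a[0])&(W[...,2]<a[1]);print("knob top cam",m.sum(),np.nanmean(W[m],0),np.nanmax(W[m],0),np.nanmin(W[m],0))
E
```

```text
[ 1.97984766e-01  9.62148133e-02  1.83944077e+00 -3.06453957e-05
  1.20510753e+00 -1.42078877e+00]
near [0.4576 0.2109 0.043 ]
left [0.5071 0.1815 0.043 ]
right [0.5042 0.2437 0.0429]
far [0.5343 0.2131 0.0876]
discL [0.5069 0.1583 0.0351]
discR [0.5091 0.267  0.0349]
pin/hole [(array([280.40740741, 211.66666667]), np.int32(81), array([0.46864059, 0.21097279, 0.042     ]))]
knob top cam 148 [0.52384828 0.1308144  0.09615872] [0.53652735 0.14248038 0.10144474] [0.51224979 0.11975819 0.08535905]
```

The plate is 8 mm above the disc all round, so it is flush. Now I turn the jaws 90° so they close along x, away from the coil, and move over the knob.

Call:
{"api": "servo_tool", "payload": {"motion": [[[-1.2,-1.6,0,8,-0.7],[-2.4,-3.2,0,16,-0.7],[-3.6,-4.9,0,24,-0.7],[-4.8,-6.5,0,32,-0.7],[-6,-8.2,0,40,-0.7]]]}}

```text
time_s: 13.05
eef_pos: [0.5236, 0.1326, 0.1916]
eef_rot: [-0.0, 0.322, 0.947, -0.0]
wrist_force: [-0.3, 0.6, -0.1]
opening: 0.856
grasp_force: 0.0
```

Call:
{"api": "servo_tool", "payload": {"motion": [[[0,0,0,8,-0.4],[0,0,0,16,-0.4],[0,0,0,24,-0.4],[0,0,0,32,-0.4],[0,0,0,40,-0.4]]]}}

```text
time_s: 13.55
eef_pos: [0.5232, 0.1331, 0.1916]
eef_rot: [-0.0, 0.627, 0.779, -0.0]
wrist_force: [0.6, 0.4, -0.4]
opening: 0.703
grasp_force: 0.0
```

Call:
{"api": "servo_tool", "payload": {"motion": [[[0,0,0,8,-0.4],[0,0,0,10,-0.4],[0,0,0,10,-0.4],[0,0,0,10,-0.4],[0,0,0,10,-0.4]]]}}

```text
time_s: 14.05
eef_pos: [0.5228, 0.1333, 0.1918]
eef_rot: [-0.0, 0.69, 0.724, -0.0]
wrist_force: [-0.1, -0.3, 0.2]
opening: 0.697
grasp_force: 0.0
```

```bash
python3 - <<'E'
from snap import *
c=snap("w9")
try: print(disc(c,np.array([.5195,.2134])))
except Exception as e: print(e)
g=cv2.cvtColor(c["pixels"],cv2.COLOR_RGB2GRAY)
T=np.linalg.inv(wpose(c))
def proj(p):
    q=T[:3,:3]@p+T[:3,3];th=np.arctan2(np.hypot(*q[:2]),q[2]);return q[:2]/np.hypot(*q[:2])*th*c["fx"]+[c["cx"],c["cy"]]
p=proj(np.array([.5232,.1325,.096]));print("knob expected",p)
u,v=p.round().astype(int);s=g[v-30:v+31:3,u-36:u+37:3];print("\n".join(" ".join("%3d"%x for x in r) for r in s))
E
```

```text
14.05 [0.52279 0.1333  0.19178] [-6.0000e-05  6.8952e-01  7.2427e-01 -9.0000e-05] 0.0032
(array([0.51911954, 0.2136632 ]), np.float64(0.082338314751336), np.int64(23), np.float64(7.017077550498383e-05), np.float64(2.7699724803652948))
knob expected [283.38127995 217.50951287]
162 170 168 168 169 165 141 147 144 145 145 143 141 212 213 206 205 209 215 234 236 234 234 236 239
162 169 169  86  62 142 160 174 166 169 171 169 165 216 241 236 236 239 227 188  86 177 236 235 238
163 169 138  26  24  40 158 172 167 167 168 163 120 180 240 237 236 238 231  31  44  38 234 235 237
161 167 148  27  26  59 160 175 170 124  21   3   5   5  29 187 238 237 233  41  39  46 236 235 237
159 167 170 147 114 162 158 175  89   7   3  10  20  10  10   8 133 241 228 222 152 228 234 237 237
160 169 168 164 163 162 155 161   4  17  15  17  24  23  13  10   8 213 228 231 233 232 232 235 238
100 156 175 165 163 161 154  62  15  28  28  26  32  28  27  27  15  44 229 230 232 233 237 225 144
 49  27  46 100 154 159 163  19  23  34  21  29  21  23  23  24  29  13 222 227 232 134  62  40  46
 44  21  32  74 164 163
[... 576 characters left out ...]

 48  39  34  63 160 159 201 238 220  25  28  18  23  29  23  23 214 240 201 232 219  44  46  47  48
 51  43  34  62 162 164 198 239 196 216 130  93  27  61 126 215 202 239 211 235 219  40  47  49  49
 46  49  47  60 165 163 191 238 230 230 232 242 241 236 233 232 231 240 215 235 219  43  49  50  46
 46  54  36  57 226 227 209 236 233 231 237 237 238 239 235 233 233 237 210 232 211  45  49  50  49
 50  48  45  60 231 231 212 235 230 207 240 237 238 239 202 202 238 238 207 233 206  40  44  51  47
 43  45  48  45 206 213 198 232 206 227 190 238 238 235 206 228 220 239 184 212 161  44  52  50  49
 47  45  48  48  44  44 148 230 232 231 231 236 237 239 233 232 232 239 112  44  45  49  48  48  49
```

The two orientations agree on the seat: knob at about (0.5234, 0.1319). The jaw centre reads about 1.6 mm off in tool y, so I shift accordingly and descend.

Call:
{"api": "servo_tool", "payload": {"motion": [[[-0.15,0.19,2,0,-0.4],[-0.15,0.19,5,0,-0.4],[-0.15,0.19,7.5,0,-0.4],[-0.15,0.19,9.5,0,-0.4],[-0.15,0.19,10.2,0,-0.4]]]}}

```text
time_s: 14.6
eef_pos: [0.5231, 0.1319, 0.0877]
eef_rot: [-0.001, 0.69, 0.724, -0.001]
wrist_force: [0.2, 0.2, -0.1]
opening: 0.701
grasp_force: 0.0
```

Call:
{"api": "servo_tool", "payload": {"motion": [[[0,0,0,0,-0.4],[0,0,0,0,-0.4],[0,0,0,0,-0.4]]]}}

```text
time_s: 14.9
eef_pos: [0.5257, 0.132, 0.0913]
eef_rot: [0.001, 0.69, 0.724, 0.001]
wrist_force: [0.2, -0.3, -0.1]
opening: 0.699
grasp_force: 0.0
```

Call:
{"api": "servo_tool", "payload": {"motion": [[[0,0,0,0,1],[0,0,0,0,1],[0,0,0,0,1],[0,0,0,0,1],[0,0,0,0,1]]]}}

```text
time_s: 15.4
eef_pos: [0.5247, 0.132, 0.0907]
eef_rot: [0.0, 0.69, 0.724, 0.0]
wrist_force: [-2.2, -0.1, 5.0]
opening: 0.264
grasp_force: 58.5
```

Call:
{"api": "servo_tool", "payload": {"motion": [[[0,0,0,0,1],[0,0,0,0,1],[0,0,0,0,1],[0,0,0,0,1]]]}}

```text
time_s: 15.8
eef_pos: [0.5247, 0.132, 0.0907]
eef_rot: [0.0, 0.69, 0.724, 0.0]
wrist_force: [-2.6, -0.6, 5.3]
opening: 0.258
grasp_force: 58.5
```

Knob gripped at 58 N. Pulling up slowly.

Call:
{"api": "servo_tool", "payload": {"motion": [[[0,0,-0.3,0,1],[0,0,-0.6,0,1],[0,0,-0.9,0,1],[0,0,-1.2,0,1],[0,0,-1.4,0,1]]]}}

```text
time_s: 16.3
eef_pos: [0.5247, 0.132, 0.1035]
eef_rot: [0.0, 0.69, 0.724, 0.0]
wrist_force: [5.6, 0.7, -11.6]
opening: 0.259
grasp_force: 59.2
```

Call:
{"api": "servo_tool", "payload": {"motion": [[[0,0,-0.1,0,1],[0,0,-0.1,0,1],[0,0,-0.1,0,1]]]}}

```text
time_s: 16.6
eef_pos: [0.5246, 0.132, 0.1043]
eef_rot: [-0.0, 0.69, 0.724, 0.0]
wrist_force: [6.3, 0.6, -13.0]
opening: 0.264
grasp_force: 59.2
```

Call:
{"api": "servo_tool", "payload": {"motion": [[[0,0,-0.1,0,1],[0,0,-0.2,0,1],[0,0,-0.25,0,1],[0,0,-0.25,0,1]]]}}

```text
time_s: 17.0
eef_pos: [0.5247, 0.132, 0.1067]
eef_rot: [0.0, 0.69, 0.724, 0.0]
wrist_force: [6.5, 1.4, -13.8]
opening: 0.261
grasp_force: 59.2
```

Call:
{"api": "servo_tool", "payload": {"motion": [[[0,0,-0.05,0,1],[0,0,-0.1,0,1],[0,0,-0.1,0,1],[0,0,-0.1,0,1]]]}}

```text
time_s: 17.4
eef_pos: [0.5246, 0.132, 0.1069]
eef_rot: [-0.0, 0.69, 0.724, 0.0]
wrist_force: [8.5, 1.7, -18.8]
opening: 0.265
grasp_force: 59.7
```

```bash
python3 - <<'E'
from snap import *
c=ctrl.camera("top");W=cloud(c)
# knob top / plate check against the picture before the pull
v,u=np.mgrid[:420,:560]
k=(np.abs(W[...,0]-.4725)<.012)&(np.abs(W[...,1]-.205)<.03);print("plate near end z",np.nanmedian(W[k],0),k.sum())
b=(np.abs(W[...,0]-.46)<.02)&(np.abs(W[...,1]-.205)<.075);print(np.c_[W[b][:,1],W[b][:,2]][::40].round(4).tolist()[:12])
s=ctrl.camera("scene");S=cloud(s)
d0=cloud(dict(np.load("scene0.npz")))
m=(np.hypot(S[...,0]-.525,S[...,1]-.134)<.02)&(S[...,2]>.055)&(S[...,2]<.125);print("scene col near knob z range",m.sum(),np.nanpercentile(S[m][:,2],[2,25,50,75,98]).round(4))
E
```

```text
plate near end z [0.47258339 0.1815564  0.48232081] 255
[[0.1863, 0.4786], [0.1716, 0.4726], [0.1717, 0.4764], [0.1783, 0.4812], [0.1716, 0.4666], [0.1834, 0.4822], [0.1744, 0.4844], [0.1715, 0.4816], [0.1716, 0.4722], [0.1716, 0.4696], [0.1722, 0.4678], [0.1719, 0.4752]]
scene col near knob z range 304 [0.0552 0.0585 0.0964 0.1108 0.121 ]
```

The rise is 16.2 mm and the force jumps with no further motion, so the plunger is at its stop. A final numeric check of the plate, then a settling hold.

Call:
{"api": "servo_tool", "payload": {"motion": [[[0,0,0,0,1],[0,0,0,0,1],[0,0,0,0,1],[0,0,0,0,1],[0,0,0,0,1]]]}}

```text
time_s: 18.0
eef_pos: [0.5246, 0.132, 0.1069]
eef_rot: [-0.0, 0.69, 0.724, 0.0]
wrist_force: [8.6, 1.3, -19.9]
opening: 0.259
grasp_force: 59.7
```

```bash
python3 - <<'E'
from snap import *
w=snap("w10");o=ctrl.get_obs();print(o["wrist_force"],o["grasp_force"],o["opening"])
d=w["depth"];v,u=np.mgrid[:420,:560];uv=np.c_[u.ravel(),v.ravel()];dd=uv-[w["cx"],w["cy"]];r=np.hypot(*dd.T);th=r/w["fx"]
P=np.c_[dd/np.maximum(r,1e-9)[:,None]*np.tan(th)[:,None],np.ones(len(uv))]*d.ravel()[:,None]
T=wpose(w);P=P@T[:3,:3].T+T[:3,3];P=P[(d.ravel()>0)]
a=np.deg2rad(2.78);L=(P[:,:2]-[.5194,.2137])@np.array([[np.cos(a),-np.sin(a)],[np.sin(a),np.cos(a)]])
for n,x0,y0 in(("x+",.060,.01),("x-",-.060,.01),("y+",.03,.03),("y+-",-.03,.03),("disc+",.03,.05),("disc-",-.03,.05)):
    m=np.hypot(L[:,0]-x0,L[:,1]-y0)<.005;print(n,m.sum(),np.median(P[m,2]).round(4) if m.any() else None)
m=(abs(P[:,2]-.043)<.003)&(np.abs(L)<.1).all(1)&(np.hypot(*(L-[0,-.08]).T)>.04);print("plate x range",np.percentile(L[m,0],[.5,99.5]),"y max",np.percentile(L[m,1],99.5))
E
```

```text
18.0 [0.52462 0.13197 0.1069 ] [-5.0000e-05  6.8993e-01  7.2387e-01  1.5000e-04] 0.0019
[  9.48538958   1.30865968 -18.92564431] 59.70618546009064 0.2615234990474566
x+ 217 0.043
x- 218 0.043
y+ 226 0.0429
y+- 224 0.043
disc+ 192 0.0348
disc- 199 0.035
plate x range [-0.06780292  0.06724149] y max 0.03578060205293674
```

The plate is level, 8 mm above the disc and centred. The knob is held at its stop and steady, so I'm handing in.

```bash
python3 -c "
from bench import ctrl
print(ctrl.hand_in())"
```

```text
the job is handed in; nothing more can be done
None
```

I handed the job in at about 18 s: the coil plate sits flush on the disc over both pins and released, and the knob is held up at its stop after about 16 mm of travel; the hand-in returned no verdict.

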